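# Transfer four reagent vials to the white rack in reverse order

## Task

Move the four reagent vials from the grey rack into the empty white rack, one to a cell, in reverse order counted from each rack's red end: the vial nearest the grey rack's red end goes into the cell farthest from the white rack's red end, the next into the next, and so on. Keep the vials upright all the time, and leave all four standing in their cells.

Things in the scene. Friction and masses are not known exactly. Their poses are not given: they have to be found in the camera images.
- vial_teal: clear vial with a teal (blue-green) screw cap; origin: centre of its underside, z up. Round, 24.6 mm across the cap, body 23 mm, 53 mm tall, about 20 g, loose. At the start it stands upright in one cell of the grey rack, with the tag of its own colour beside it
- vial_blue: clear vial with a dark blue screw cap; origin: centre of its underside, z up. Round, 24.6 mm across the cap, body 23 mm, 53 mm tall, about 20 g, loose. At the start it stands upright in one cell of the grey rack, with the tag of its own colour beside it
- vial_red: clear vial with a red screw cap and a red band on its label; origin: centre of its underside, z up. Round, 24.6 mm across the cap, body 23 mm, 53 mm tall, about 20 g, loose. At the start it stands upright in one cell of the grey rack, with the tag of its own colour beside it
- vial_yellow: brown vial with a yellow screw cap and a yellow band on its label; origin: centre of its underside, z up. Round, 24.6 mm across the cap, body 23 mm, 53 mm tall, about 20 g, loose. At the start it stands upright in one cell of the grey rack, with the tag of its own colour beside it
- tag_teal: teal tag; flat tag 26 x 11 x 2 mm fixed on the grey rack's label ledge, 10 mm above the desk; it stays and marks the cell where the teal vial stands at the start. Origin: centre of its underside; its +y axis runs along the grey row TOWARDS that rack's red end; the cell's centre is 29.5 mm from it along its +x (cells of both racks: floor 3 mm, wall tops 15 mm above the desk)
- tag_blue: blue tag; flat tag 26 x 11 x 2 mm fixed on the grey rack's label ledge, 10 mm above the desk; it stays and marks the cell where the blue vial stands at the start. Origin: centre of its underside; its +y axis runs along the grey row TOWARDS that rack's red end; the cell's centre is 29.5 mm from it along its +x (cells of both racks: floor 3 mm, wall tops 15 mm above the desk)
- tag_red: red tag; flat tag 26 x 11 x 2 mm fixed on the grey rack's label ledge, 10 mm above the desk; it stays and marks the cell where the red vial stands at the start. Origin: centre of its underside; its +y axis runs along the grey row TOWARDS that rack's red end; the cell's centre is 29.5 mm from it along its +x (cells of both racks: floor 3 mm, wall tops 15 mm above the desk)
- tag_yellow: yellow tag; flat tag 26 x 11 x 2 mm fixed on the grey rack's label ledge, 10 mm above the desk; it stays and marks the cell where the yellow vial stands at the start. Origin: centre of its underside; its +y axis runs along the grey row TOWARDS that rack's red end; the cell's centre is 29.5 mm from it along its +x (cells of both racks: floor 3 mm, wall tops 15 mm above the desk)
- white_rack: empty white rack, fixed: a row of four cells 39 x 39 mm along its y axis, pitch 42 mm, centres at y = -63, -21, 21, 63 mm, x = 0; cell floor 3 mm, tops of the 3 mm walls 15 mm above the desk (z = 0); label ledge 14 mm wide on its -x side. Origin: centre of the cells' underside. The grey rack has the same form, with a red block at one end, a white one at the other
- red_end: red end block 45 x 10 x 20 mm, fixed at one end of the white rack, its +y or its -y end (a white block is at the other). Origin: centre of its underside, 90.5 mm from the rack's centre along the row, 27.5 mm from the centre of the nearest cell; axes parallel to the white rack's. (Not tracked: a tall microscope between robot and racks, a tall partition behind and to the right of the desk)

How it is judged:
By the outcome, as a careful person would: the job done as asked, in the order asked, and still so for the second after the job is handed in, with the robot touching nothing.
It also fails if it takes over 112 s, if anything falls off the work surface, if the arm or the gripper's body presses on something with over 40 N, if the wrist force passes 120 N, or if a joint passes its speed limit or range.

## Robot

A 6-joint arm with a two-finger parallel gripper is mounted at the origin on the work surface; the furniture and walls round the work are solid. World frame = base frame: x ahead of the robot, y to its left, z up, the work surface at z = 0. Lengths are in m, angles in rad, forces in N, time in s.
With the tool pointing down it reaches from about 0.325 to 0.775 m from the base axis. Payload 5.5 kg.
Tool frame: the origin (TCP) lies between the finger pads; the fingertips stand 8 mm ahead of it and the grasp point (between the pads) lies 11 mm behind it (tcp_to_tips is the distance from the TCP to the fingertips, in m); z points along the fingers, y is the line along which they close (so a half turn about z gives the same grasp; the last joint's range is limited). The gripper opens to 88 mm and grips with 3 to 60 N. Pads are 20 mm wide; open, the fingers measure 115 mm over their backs; the gripper's body (75 mm by 178 mm) begins 61 mm behind the grasp point.
Start: joints at [-1.198, 0.091, 1.231, -0, 1.82, -0.057], TCP at [0.25, -0.545, 0.231] pointing down, gripper open.
Joint ranges: [-2.87, 2.87], [-0.86, 2.18], [0.17, 2.46], [-1.51, 4.65], [0.06, 2.69], [-2.65, 2.65]. Speed limits (rad/s): [2.57, 2.57, 3.01, 3.14, 3.14, 3.14].

## Interface

Orientations are given as a unit quaternion [w, x, y, z].
In Python, from bench import * gives the robot as it stands. Calls block until the motion is done:
- move_to(position, orientation): joint-space move of the TCP to a pose.
- move_l(position, speed=0.15, orientation=None): straight line of the TCP; orientation=None keeps the orientation; speed is the mean speed in m/s.
- movej(angles): joint-space move.
- gripper_open() and close(): open the fingers fully, or close them until they stop; the grip force is fixed at half the most.
- hold(seconds).
- inverse_kinematics(position, orientation): joint angles nearest the present ones, or None.
- state(): the state.
- get_image(name): name is "scene" or "top"; returns a dict with "frame" (384x512x3 uint8, blue, green, red), "depth" (384x512 float32, m along the optical axis (not along the pixel's ray), 0 where there is no reading), "camera_matrix" (3x3 intrinsics, pixels), "k1" (the pictures are not rectified: a ray, as slopes to the right and down, at radius r is drawn at 1 + k1 r^2 times it, then the intrinsics apply), "view" (4x4, takes a point from world to camera coordinates). Camera axes: x right, y up, looking along -z (the intrinsics and any distortion apply to the point x, -y, -z); pixel columns grow to the right and rows downward; lengths in m; the calibration is good to about 2 mm. A picture is of the moment at which its call begins.
A pose or a line that the arm cannot do raises IKError and nothing moves.
- job_done(): hands the job in; it is judged then, once.
The state is a dict: "time": time; "joint_pos": joint angles; "dq": joint speeds; "joint_torque": joint torques, N m; "ee_pos": TCP position; "ee_rot": TCP orientation; "ft_force": force on the tool from outside, world axes, zero at the start; "moment": the same for the moment, N m; "finger_gap": finger opening in m; "finger_force": force on a finger pad.
Only numpy, scipy, OpenCV 4.12 (cv2) and the standard library are available. Lean on these libraries where they do the work, as an engineer would, in place of code of your own. Each camera call takes 0.05 s, during which the arm holds its last target. There are 200 camera calls.

## Working session

There is one attempt and no reset: what is moved stays moved. The work goes in short steps, each a Python script; the robot and the scene stay as the last script left them, time stands still between calls to the robot, and variables do not carry over. Pictures are saved under pics/ and viewed, at most 14 in all, crops included, and the job is handed in when it is done.

```bash
mkdir -p pics
cat > h.py <<'E'
from bench import *
import numpy as np, cv2
def snap(n,fn=None):
    d=get_image(n)
    if fn: cv2.imwrite('pics/'+fn,d['frame'])
    return d
E
python3 - <<'E'
from h import *
import pickle
for n in('scene','top'):
    d=snap(n,n+'0.png'); pickle.dump(d,open(n+'.pkl','wb'))
    print(n,d['camera_matrix'].tolist(),d['k1'],np.round(d['view'],4).tolist(),(d['depth']>0).mean())
print(state())
E
```

```text
scene [[430.78786838473354, 0.0, 251.8301712813588], [0.0, 430.78786838473354, 183.2064954212032], [0.0, 0.0, 1.0]] 0.0492091692106402 [[-0.7437, 0.6685, -0.0012, 0.3922], [-0.5687, -0.6317, 0.5269, 0.2459], [0.3515, 0.3925, 0.8499, -1.0563], [0.0, 0.0, 0.0, 1.0]] 0.810394287109375
top [[355.8955474503908, 0.0, 257.6808324157407], [0.0, 355.8955474503908, 190.4306909925786], [0.0, 0.0, 1.0]] -0.012701083194844755 [[-0.0225, -0.9997, -0.0016, -0.0042], [0.9941, -0.0225, 0.1059, -0.4947], [-0.1059, 0.0008, 0.9944, -0.8275], [0.0, 0.0, 0.0, 1.0]] 0.995941162109375
{'time': 0.1, 'joint_pos': array([-1.19769097e+00,  9.17946408e-02,  1.23171318e+00, -1.11945768e-05,
        1.81976669e+00, -5.66888865e-02]), 'dq': array([-0.00048859, -0.00130673, -0.00245518,  0.00022374,  0.00096241,
        0.00132513]), 'joint_torque': array([ 3.43701358e-03, -4.47855878e+01, -4.07571709e+01,  6.99767238e-02,
        2.84272071e-02, -9.64728065e-05]), 'ee_pos': array([ 0.24992878, -0.54521951,  0.22964282]), 'ee_rot': array([-8.29569493e-04,  9.76998285e-01,  2.13245501e-01, -1.37845297e-04]), 'ft_force': array([ 1.21689135,  0.43747193, -0.38219247]), 'moment': array([ 0.00244628, -0.04053684, -0.00120311]), 'finger_force': 0.0, 'finger_gap': 0.0877496777449862}
```

View pics/scene0.png

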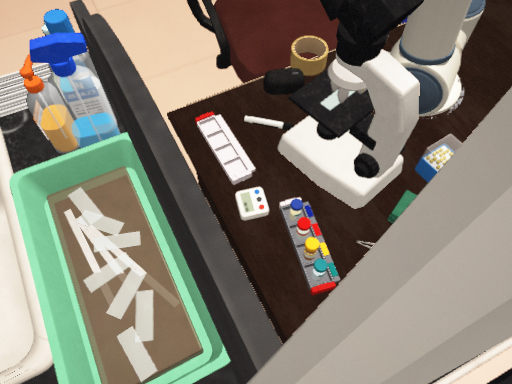

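View pics/top0.png

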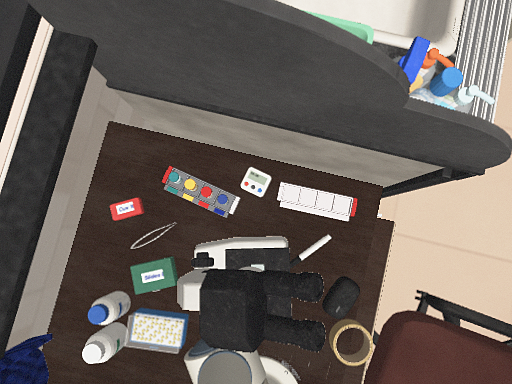

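The scene view shows the grey rack (x 280–338, y 198–292) with its red end at (322,288), and the white rack (x 195–255, y 112–183) with its red end at (205,117). In the top view the grey red end is at the left (168,175), followed by teal, yellow, red and blue. The white red end is at the right (353,208). So teal goes to the leftmost white cell, then yellow, red and blue. Next I'll measure positions and obstacles.

```bash
cat >> h.py <<'E'
def rays(d,uv):
    K=d['camera_matrix'];uv=np.atleast_2d(uv).astype(float)
    p=np.c_[(uv[:,0]-K[0,2])/K[0,0],(uv[:,1]-K[1,2])/K[1,1]];q=p.copy()
    for _ in range(8): q=p/(1+d['k1']*(q**2).sum(1,keepdims=True))
    V=d['view'];R=V[:3,:3];o=-R.T@V[:3,3]
    return o,np.c_[q[:,0],-q[:,1],-np.ones(len(q))]@R      # depth-normalised directions
def plane(d,uv,z):
    o,r=rays(d,uv);return o+r*((z-o[2])/r[:,2])[:,None]
def tri(d1,a,d2,b):
    o1,r1=rays(d1,a);o2,r2=rays(d2,b);r1=r1[0];r2=r2[0]
    s=np.linalg.lstsq(np.c_[r1,-r2],o2-o1,rcond=None)[0]
    p,q=o1+s[0]*r1,o2+s[1]*r2
    return (p+q)/2,np.linalg.norm(p-q)
def cloud(d):
    v,u=np.nonzero(d['depth']>0)
    o,r=rays(d,np.c_[u,v]);return o+r*d['depth'][v,u][:,None]
HUE=dict(red=(0,8),yellow=(20,32),teal=(82,96),blue=(108,128))
def blobs(d,c,box,minarea=6):
    x0,y0,x1,y1=box;h=cv2.cvtColor(d['frame'],cv2.COLOR_BGR2HSV).astype(int)
    H=h[...,0];lo,hi=HUE[c];m=((H>=lo)&(H<=hi))|((H>=172)&(c=='red'))
    m&=(h[...,1]>110)&(h[...,2]>60);k=np.zeros_like(m);k[y0:y1,x0:x1]=1
    n,_,s,ce=cv2.connectedComponentsWithStats((m&k).astype(np.uint8),connectivity=4)
    return [(int(s[i,4]),*map(int,s[i,:4]),*ce[i].round(2)) for i in range(1,n) if s[i,4]>=minarea]
E
python3 - <<'E'
from h import *
import pickle
S,T=[pickle.load(open(n+'.pkl','rb')) for n in('scene','top')]
bx={'S':((275,190,345,300),(185,105,262,190)),'T':((155,158,245,220),(272,175,362,225))}
for c in HUE:
    print(c,'S',blobs(S,c,bx['S'][0]));print(c,'T',blobs(T,c,bx['T'][0]))
print('redend S',blobs(S,'red',bx['S'][1]));print('redend T',blobs(T,'red',bx['T'][1]))
for n,d,bb in(('S',S,bx['S'][1]),('T',T,bx['T'][1])):
    x0,y0,x1,y1=bb;h=cv2.cvtColor(d['frame'],cv2.COLOR_BGR2HSV)[y0:y1,x0:x1]
    m=((h[...,2]>110)&((h[...,1]<70))).astype(np.uint8)
    cs,_=cv2.findContours(m,0,2);c=max(cs,key=cv2.contourArea)+np.array([x0,y0])
    print(n,'white',cv2.boxPoints(cv2.minAreaRect(c)).tolist())
crop=lambda d,b,s:cv2.resize(d['frame'][b[1]:b[3],b[0]:b[2]],None,fx=s,fy=s,interpolation=2)
im=np.zeros((600,800,3),np.uint8)
for (x,y),(d,b,s) in zip(((0,0),(0,300),(400,0),(400,350)),((T,bx['T'][0],4),(T,bx['T'][1],4),(S,bx['S'][1],4),(S,(275,195,345,257),4))):
    c=crop(d,b,s);c=c[:600-y,:800-x];im[y:y+c.shape[0],x:x+c.shape[1]]=c
cv2.imwrite('pics/crops.png',im)
P=np.r_[cloud(S),cloud(T)]
print('max z (cm) rows x=.80..0.06 step .02; cols y=.42..-.42 step .03')
print('     '+' '.join('%4d'%round(y*100) for y in np.arange(.42,-.43,-.03)))
for x in np.arange(.80,.1,-.02):
    r=[]
    for y in np.arange(.42,-.43,-.03):
        k=(abs(P[:,0]-x)<.01)&(abs(P[:,1]-y)<.015);r.append('%4d'%round(100*np.percentile(P[k,2],97)) if k.sum()>2 else '   .')
    print('%.2f '%x+' '.join(r))
E
```

```text
red S [(239, 297, 217, 25, 19, np.float64(308.21), np.float64(225.19)), (223, 309, 281, 28, 15, np.float64(322.46), np.float64(287.87))]
red T [(90, 161, 165, 12, 19, np.float64(166.64), np.float64(173.96)), (93, 201, 186, 11, 12, np.float64(205.84), np.float64(191.24)), (48, 198, 201, 11, 8, np.float64(203.08), np.float64(204.19))]
yellow S [(238, 305, 237, 25, 19, np.float64(316.2), np.float64(245.11)), (6, 308, 254, 5, 2, np.float64(309.83), np.float64(254.67))]
yellow T [(85, 184, 179, 11, 11, np.float64(189.28), np.float64(183.79)), (48, 183, 193, 11, 9, np.float64(187.56), np.float64(196.92))]
teal S [(226, 314, 259, 25, 18, np.float64(324.64), np.float64(266.54))]
teal T [(74, 169, 172, 10, 10, np.float64(173.39), np.float64(176.35)), (43, 167, 187, 11, 7, np.float64(172.14), np.float64(189.74))]
blue S [(106, 291, 199, 12, 11, np.float64(296.51), np.float64(204.17)), (62, 305, 205, 8, 12, np.float64(308.61), np.float64(210.65))]
blue T [(74, 218, 194, 9, 10, np.float64(221.99), np.float64(198.7)), (47, 214, 208, 11, 8, np.float64(218.7), np.float64(211.34))]
redend S [(107, 1
[... 5242 characters left out ...]
    8   18   21   35   36    .    .    .    0    0    0    3    3    0   -8   -8   -8    .    .    .
0.18   24    0   10   13   11    8    8    8    8    8   21   34   34   34   33    .    .    0    0    0    5    5    5   -8   -8   -8    .    .    .
0.16   26    0   13   13   13    8    8    8    8    8   21   34    .    .   28    .    .    .    .    .    5    0    5    5   -8   -9    .    .    .
0.14   23   17    .   13   11    .    .    8    8    0   21   33    .    .   23   18    0    .    .    .    5    0    4    5   -8    .    .    .  -24
0.12   19   17    .    0    0    0    0    0    0    0   20   24    .    .   21   19    0    0    0    0    5    3    5    5   -8    .    .  -25  -22
```

View pics/crops.png

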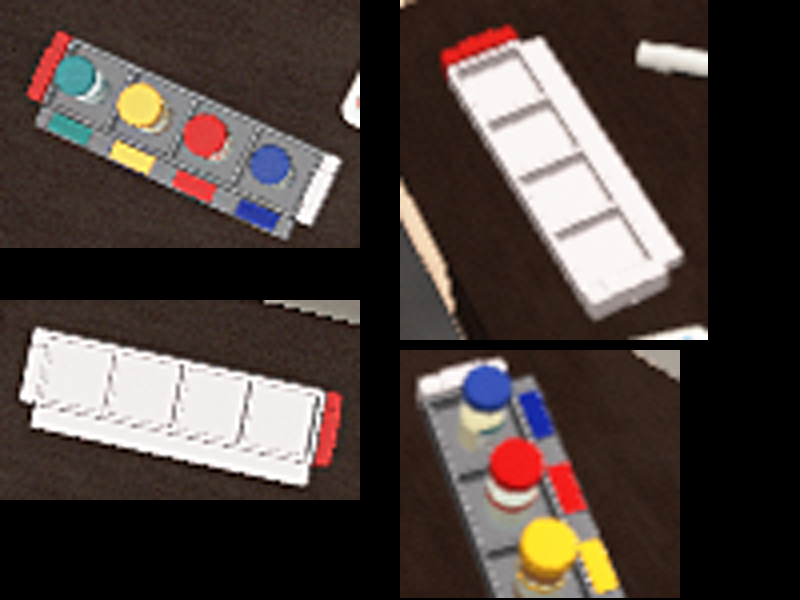

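The crops give the white rack's separators. In the top crop their midpoints are at (109,376), (178,392) and (244,407). In the scene crop they are at (588,223), (553,167) and (521,115). The grey tags and caps are clearly visible. Now I'll triangulate and fit the arm geometry to check clearance over the microscope, which is about 0.42 m tall.

Run:
```python
from h import *
import pickle
from scipy.optimize import least_squares
from scipy.spatial.transform import Rotation as Ro
S,T=[pickle.load(open(n+'.pkl','rb')) for n in('scene','top')]
f=lambda X,Y,x0,y0:(x0+(X+.5)/4-.5,y0+(Y+.5)/4-.5)
tp=[f(x,y-300,272,175) for x,y in((109,376),(178,392),(244,407))]
sc=[f(x-400,y,185,105) for x,y in((588,223),(553,167),(521,115))]
for a,b in zip(tp,sc): print('sep',*[np.round(v,4) for v in tri(T,a,S,b)],plane(T,a,.015).round(4),plane(S,b,.015).round(4))
print('redend',tri(T,(354.03,206.86),S,(203.59,115.93)))
# grey: split merged scene blobs by erosion
caps=dict(teal=(173.39,176.35),yellow=(189.28,183.79),red=(205.84,191.24),blue=(221.99,198.7))
tags=dict(teal=(172.14,189.74),yellow=(187.56,196.92),red=(203.08,204.19),blue=(218.7,211.34))
box=(275,190,345,278)
for c in caps:
    h=cv2.cvtColor(S['frame'],cv2.COLOR_BGR2HSV).astype(int);H=h[...,0];lo,hi=HUE[c]
    m=(((H>=lo)&(H<=hi))|((H>=172)&(c=='red')))&(h[...,1]>110)&(h[...,2]>60);k=np.zeros_like(m);k[190:278,275:345]=1
    m=(m&k).astype(np.uint8);e=cv2.erode(m,np.ones((3,3),np.uint8))
    n,l,s,ce=cv2.connectedComponentsWithStats(e,connectivity=4)
    i=sorted([i for i in range(1,n) if s[i,4]>3],key=lambda i:-s[i,4])[:2]
    print(c,[(int(s[j,4]),*ce[j].round(1)) for j in i])
    for j in i:
        for nm,dct in(('cap',caps),('tag',tags)): print('   ',nm,*[np.round(v,4) for v in tri(T,dct[c],S,ce[j])])
    print('   tag plane',plane(T,tags[c],.012).round(4)[0],'cap plane',plane(T,caps[c],.054).round(4)[0])
# kinematic fit in the vertical plane
dat=[]
q1=state()['joint_pos'][0]
for r in(.4,.5,.6,.7):
  for z in(.05,.2,.35):
    for t in(-.3,0,.3):
      R=Ro.from_euler('z',-.2)*Ro.from_euler('y',np.pi-t);x,y,zz,w=R.as_quat()
      q=inverse_kinematics([r*np.cos(-.2),r*np.sin(-.2),z],[w,x,y,zz])
      if q is not None and abs(np.sin(q[3]))<.02: dat.append((r,z,*R.apply([0,0,1])[[0,2]]/[np.cos(.2),1],*q))
D=np.array(dat);print(len(D))
def F(p):
    a0,h,L1,L2,c2,d=p
    s2,s3=D[:,5],D[:,5]+D[:,6]
    r=a0+L1*np.sin(s2)+L2*np.sin(s3+c2)+d*D[:,2]; z=h+L1*np.cos(s2)+L2*np.cos(s3+c2)+d*D[:,3]
    return np.r_[r-D[:,0],z-D[:,1]]
s=least_squares(F,[0,.3,.4,.4,0,.25]);print(s.x.round(4),abs(s.fun).max())
print(D[::9].round(2))
```

```text
sep [ 0.4848 -0.1142  0.0127] 0.0032 [[ 0.4856 -0.1152  0.015 ]] [[ 0.4849 -0.1116  0.015 ]]
sep [ 0.4742 -0.1561  0.0113] 0.0032 [[ 0.4749 -0.1567  0.015 ]] [[ 0.4749 -0.1524  0.015 ]]
sep [ 0.4641 -0.1959  0.0108] 0.0033 [[ 0.4649 -0.1963  0.015 ]] [[ 0.4651 -0.1917  0.015 ]]
redend (array([ 0.45098265, -0.24864644,  0.0129124 ]), np.float64(0.0012971539029366925))
teal [(95, np.float64(320.2), np.float64(265.1)), (37, np.float64(332.3), np.float64(268.9))]
    cap [0.5295 0.1814 0.0503] 0.0001
    tag [0.5089 0.1837 0.0162] 0.0222
    cap [0.5241 0.1912 0.0468] 0.0214
    tag [0.5027 0.1941 0.0094] 0.0
   tag plane [0.5024 0.1935 0.012 ] cap plane [0.529  0.1805 0.054 ]
yellow [(143, np.float64(315.4), np.float64(244.7))]
    cap [0.5094 0.1468 0.0496] 0.0062
    tag [0.4887 0.1482 0.0175] 0.0165
   tag plane [0.484  0.1558 0.012 ] cap plane [0.5107 0.1434 0.054 ]
red [(103, np.float64(303.7), np.float64(223.3)), (41, np.float64(316.3), np.float64(228.8))]
    cap [0.4928 0.1054 0.0508] 0.0002
    tag [0.4726 0.1068 0.0236] 0.0248
    cap [0.4868 0.1167 0.0414] 0.0241
    tag [0.4655 0.1184 0.0098] 0.0001
   tag plane [0.4654 0.1181 0.012 ] cap plane [0.4924 0.105  0.054 ]
blue [(64, np.float64(296.5), np.float64(204.2)), (26, np.float64(308.7), np.float64(210.8))]
    cap [0.4744 0.0681 0.0511] 0.0001
    tag [0.4546 0.0692 0.0267] 0.0251
    cap [0.4684 0.0795 0.0373] 0.0247
    tag [0.4474 0.0807 0.0082] 0.0
   tag plane [0.4472 0.0803 0.012 ] cap plane [0.4742 0.0677 0.054 ]
21
[0.0011 0.1578 0.3719 0.5668 0.1719 0.3413] 0.00011502452969112953
[[ 0.4   0.05  0.   -1.   -0.29 -0.44  2.02  0.    1.56 -1.66]
 [ 0.6   0.05  0.   -1.   -0.26  0.13  1.51  0.    1.5  -1.63]
 [ 0.7   0.2   0.3  -0.96 -0.26  0.08  1.32  0.02  1.44 -1.63]]
```

Vial positions agree between the views (tag + 29.5 mm matches the cap position). With the tool straight down, the forearm would run through the microscope at about z = 0.4. So the tool has to tilt about its closing axis, which keeps the vial upright. I'll search for clear configurations.

```bash
cat >> h.py <<'E'
from scipy.spatial.transform import Rotation as Ro
D_=.3413;H_,L1,LF,OF=.1578,.3719,.5585,.097
U=lambda a:np.array([np.cos(a),np.sin(a),0.])
Z=np.array([0,0,1.])
def quat(lean,th,flip):   # body leans towards azimuth `lean` by th; closing axis horizontal
    z=-np.cos(th)*Z-np.sin(th)*U(lean); y=flip*U(lean+np.pi/2); x=np.cross(y,z)
    q=Ro.from_matrix(np.c_[x,y,z]).as_quat();return np.r_[q[3],q[:3]],z
GP=.011
def tcp(g,z): return np.asarray(g)+GP*z   # g = wanted grasp point
def links(q,p,z):  # elbow, forearm start, wrist
    W=p-D_*z;r=U(q[0]);lat=U(q[0]+np.pi/2);o=lat*(W@lat)
    E=o+r*L1*np.sin(q[1])+Z*(H_+L1*np.cos(q[1]));f=q[1]+q[2]
    return E,E+OF*(r*np.cos(f)-Z*np.sin(f)),W
def dseg(P,a,b):
    t=np.clip((P-a)@(b-a)/((b-a)@(b-a)),0,1);return np.linalg.norm(P-a-t[:,None]*(b-a),axis=1)
RG,RW=np.arctan2(.0375,.0182),np.arctan2(.969,.245)
GREY=dict(teal=(.529,.1808),yellow=(.5107,.1434),red=(.4926,.105),blue=(.4743,.068))
WHITE=dict(teal=(.490,-.0935),yellow=(.4796,-.1342),red=(.4694,-.1749),blue=(.459,-.2156))
E
python3 - <<'E'
from h import *
import pickle
P=np.r_[cloud(pickle.load(open('scene.pkl','rb'))),cloud(pickle.load(open('top.pkl','rb')))]
M=P[(P[:,0]>.225)&(P[:,0]<.45)&(abs(P[:,1]-.03)<.17)&(P[:,2]>.06)]
M=M[::3]
W=P[(P[:,0]>.45)&(P[:,0]<.9)&(P[:,2]>.08)&(abs(P[:,1])<.4)][::5]
# extrude the seen surfaces downwards (they may be solid below)
M=np.concatenate([np.c_[M[:,:2],M[:,2]-k] for k in(0,.04,.08,.12)])
hi=M[M[:,2]>.33];print('tall part extents',hi.min(0),hi.max(0))
for name,g,row in [('G '+k,v,RG) for k,v in GREY.items()]+[('W '+k,v,RW) for k,v in WHITE.items()]:
    out=[]
    for s in(0,np.pi):
      for dy in np.radians((-40,-20,0,20,40)):
        for th in np.radians((0,10,20,30,40)):
          for fl in(1,-1):
            qt,z=quat(row+s+dy,th,fl);p=tcp([*g,.045],z);q=inverse_kinematics(p,qt)
            if q is None: continue
            E,A,Wr=links(q,p,z)
            c=dseg(M,A,Wr).min();c2=dseg(M,p-.07*z,Wr).min();c3=min(dseg(W,p-.07*z,Wr).min(),dseg(W,A,Wr).min())
            out.append((c,c2,c3,np.degrees(row+s+dy),np.degrees(th),fl,*q[[0,3,4,5]]))
    out=np.array(sorted(out,key=lambda o:-min(o[:3])))
    print(name,len(out));print(out[:5].round(2).tolist())
E
```

```text
tall part extents [ 0.24118746 -0.09919762  0.33000682] [0.35262025 0.06735722 0.41754034]
G teal 80
[[0.09, 0.18, 0.07, 104.11, 20.0, -1.0, 0.47, -0.34, 1.52, 0.25], [0.07, 0.18, 0.11, 104.11, 10.0, -1.0, 0.37, -0.17, 1.48, 0.14], [0.07, 0.19, 0.11, 84.11, 10.0, -1.0, 0.36, -0.16, 1.54, 0.47], [0.06, 0.2, 0.07, 44.11, 20.0, 1.0, 0.35, -0.14, 1.78, -2.0], [0.06, 0.2, 0.07, 44.11, 20.0, -1.0, 0.35, -0.14, 1.78, 1.14]]
G yellow 79
[[0.08, 0.15, 0.11, 104.11, 20.0, -1.0, 0.42, -0.34, 1.5, 0.21], [0.08, 0.16, 0.1, 84.11, 20.0, 1.0, 0.4, -0.31, 1.6, -2.63], [0.08, 0.16, 0.1, 84.11, 20.0, -1.0, 0.4, -0.31, 1.6, 0.52], [0.07, 0.17, 0.1, 64.11, 20.0, 1.0, 0.36, -0.24, 1.7, -2.33], [0.07, 0.17, 0.1, 64.11, 20.0, -1.0, 0.36, -0.24, 1.7, 0.81]]
G red 78
[[0.09, 0.13, 0.1, 104.11, 30.0, -1.0, 0.47, -0.51, 1.52, 0.28], [0.08, 0.14, 0.09, 84.11, 30.0, 1.0, 0.43, -0.45, 1.66, -2.59], [0.08, 0.14, 0.09, 84.11, 30.0, -1.0, 0.43, -0.45, 1.66, 0.55], [0.07, 0.15, 0.09, 64.11, 30.0, 1.0, 0.37, -0.36, 1.79, -2.33], [0.07, 0.15, 0.09, 64.11, 30.0, -1.0, 0.37, -0.36, 1.79, 0.81]]
G blue 78
[[0.1, 0.1, 0.09
[... 934 characters left out ...]
30.0, 1.0, -0.68, 0.52, 1.46, -0.16]]
W red 74
[[0.1, 0.14, 0.18, 215.81, 40.0, 1.0, -0.87, 0.72, 1.35, -0.09], [0.09, 0.16, 0.17, 235.81, 40.0, 1.0, -0.85, 0.67, 1.54, -0.35], [0.08, 0.17, 0.15, 255.81, 40.0, 1.0, -0.8, 0.59, 1.71, -0.58], [0.08, 0.17, 0.15, 255.81, 40.0, -1.0, -0.8, 0.59, 1.71, 2.56], [0.07, 0.15, 0.16, 235.81, 30.0, 1.0, -0.76, 0.52, 1.49, -0.23]]
W blue 72
[[0.11, 0.18, 0.18, 215.81, 40.0, 1.0, -0.95, 0.71, 1.39, -0.15], [0.11, 0.19, 0.17, 235.81, 40.0, 1.0, -0.92, 0.66, 1.58, -0.41], [0.1, 0.2, 0.15, 255.81, 40.0, 1.0, -0.86, 0.56, 1.75, -0.63], [0.1, 0.2, 0.15, 255.81, 40.0, -1.0, -0.86, 0.56, 1.75, 2.51], [0.09, 0.17, 0.17, 215.81, 30.0, 1.0, -0.84, 0.53, 1.37, 0.01]]
```

Clear configurations exist, but they depend on how thick the forearm is. I'll move to a high, safe pose in view and measure the real forearm against my model.

Run:
```python
from h import *
import pickle
p=state()['ee_pos'];move_l([p[0],p[1],.36],.2)
qt,z=quat(RW+np.pi,0,1)
best=None
for fl in(1,-1):
    qt,z=quat(RW+np.pi,0,fl);q=inverse_kinematics([.475,-.155,.36],qt)
    if best is None or abs(q[5])<abs(best[0][5]): best=(q,qt,z)
q,qt,z=best;E,A,W=links(q,np.array([.475,-.155,.36]),z);print('q',q.round(2),E.round(3),A.round(3),W.round(3))
movej(q)
pc=[]
for n in('scene','top'):
    d=snap(n,n+'1.png');pickle.dump(d,open(n+'1.pkl','wb'));c=cloud(d);pc.append(c)
s=state();q=s['joint_pos'];p=s['ee_pos'];E,A,W=links(q,p,z);print(p,E,A,W,s['time'])
C=np.concatenate(pc)
ax=(W-A)/np.linalg.norm(W-A);lat=U(q[0]+np.pi/2);up=np.cross(ax,lat)
up*=np.sign(up[2])
v=C-A;t=v@ax;a=v@lat;b=v@up
for t0 in np.arange(-.1,.75,.05):
    k=(abs(t-t0)<.025)&(abs(a)<.14)&(abs(b)<.17)
    if k.sum()>4: print('%.2f'%t0,k.sum(),'lat',np.percentile(a[k],[2,50,98]).round(3),'up',np.percentile(b[k],[2,50,98]).round(3))
v=C-W;t=-(v@Z);a=v@lat;b=v@U(q[0])
print('tool, below wrist')
for t0 in np.arange(-.1,.37,.04):
    k=(abs(t-t0)<.02)&(abs(a)<.16)&(abs(b)<.16)
    if k.sum()>4: print('%.2f'%t0,k.sum(),'lat',np.percentile(a[k],[2,98]).round(3),'rad',np.percentile(b[k],[2,98]).round(3))
```

```text
Traceback (most recent call last):
TypeError: 'NoneType' object is not subscriptable
```

```bash
cat > m.py <<'E'
from h import *
import pickle
best=None
for zz in (.36,.33,.30):
  for fl in(1,-1):
    qt,z=quat(RW+np.pi,0,fl);q=inverse_kinematics([.475,-.155,zz],qt);print(zz,fl,q is None or q.round(2))
    if q is not None and (best is None or abs(q[5])<abs(best[5])): best=q;zb=zz
  if best is not None: break
q=best;E,A,W=links(q,np.array([.475,-.155,zb]),-Z);print('q',q.round(2),E.round(3),A.round(3),W.round(3))
movej(q)
pc=[]
for n in('scene','top'):
    d=snap(n,n+'1.png');pickle.dump(d,open(n+'1.pkl','wb'));c=cloud(d);pc.append(c)
s=state();q=s['joint_pos'];p=s['ee_pos'];E,A,W=links(q,p,-Z);print(p,E,A,W,s['time'])
C=np.concatenate(pc)
ax=(W-A)/np.linalg.norm(W-A);lat=U(q[0]+np.pi/2);up=np.cross(ax,lat)
up*=np.sign(up[2])
v=C-A;t=v@ax;a=v@lat;b=v@up
for t0 in np.arange(-.1,.75,.05):
    k=(abs(t-t0)<.025)&(abs(a)<.14)&(abs(b)<.17)
    if k.sum()>4: print('%.2f'%t0,k.sum(),'lat',np.percentile(a[k],[2,50,98]).round(3),'up',np.percentile(b[k],[2,50,98]).round(3))
v=C-W;t=-(v@Z);a=v@lat;b=v@U(q[0])
print('tool, below wrist')
for t0 in np.arange(-.1,.37,.04):
    k=(abs(t-t0)<.02)&(abs(a)<.16)&(abs(b)<.16)
    if k.sum()>4: print('%.2f'%t0,k.sum(),'lat',np.percentile(a[k],[2,98]).round(3),'rad',np.percentile(b[k],[2,98]).round(3))
E
python3 m.py
```

```text
0.36 1 [-0.38 -0.11  1.2  -0.    2.05 -0.14]
0.36 -1 True
q [-0.38 -0.11  1.2  -0.    2.05 -0.14] [-0.025  0.047  0.527] [0.017 0.03  0.442] [ 0.475 -0.155  0.701]
[ 0.4748595  -0.15594955  0.35977291] [-0.02501068  0.04677079  0.52746022] [0.01673548 0.02984081 0.44155543] [ 0.4748595  -0.15594955  0.70107291] 2.65
-0.10 22 lat [0.    0.005 0.011] up [-0.17  -0.169 -0.167]
-0.05 659 lat [0.089 0.116 0.138] up [-0.169 -0.149 -0.122]
0.15 418 lat [0.055 0.106 0.13 ] up [-0.166 -0.15  -0.145]
0.20 2683 lat [0.026 0.101 0.138] up [-0.169 -0.153 -0.138]
0.25 656 lat [0.079 0.098 0.128] up [-0.17  -0.162 -0.152]
0.30 57 lat [0.05  0.051 0.051] up [0.003 0.01  0.017]
0.35 2139 lat [0.021 0.044 0.059] up [-0.021  0.03   0.042]
0.40 18879 lat [-0.053 -0.001  0.059] up [-0.163  0.023  0.044]
0.45 6476 lat [-0.055  0.003  0.061] up [-0.147  0.009  0.022]
0.50 7992 lat [-0.018  0.034  0.061] up [-0.08   0.008  0.03 ]
0.55 15096 lat [0.016 0.052 0.069] up [-0.001  0.038  0.047]
0.60 155 lat [0.04  0.046 0.069] up [-0.003  0.042  0.044]
tool, below wrist
-0.06 2557 lat [0.038 0.059] rad [-0.024 -0.004]
-0.02 13343 lat [0.011 0.069] rad [-0.046  0.003]
0.02 8471 lat [-0.055  0.069] rad [-0.157 -0.003]
0.06 14008 lat [-0.053  0.06 ] rad [-0.159 -0.031]
0.10 4214 lat [-0.043  0.059] rad [-0.152 -0.034]
0.14 462 lat [-0.026  0.039] rad [-0.04   0.011]
0.18 506 lat [-0.036  0.037] rad [-0.041  0.005]
0.22 1743 lat [-0.041  0.042] rad [-0.086  0.082]
0.26 3259 lat [0.017 0.158] rad [-0.063  0.159]
0.30 1798 lat [0.017 0.157] rad [-0.155  0.159]
0.34 1562 lat [0.003 0.157] rad [-0.044  0.154]
```

View pics/scene1.png

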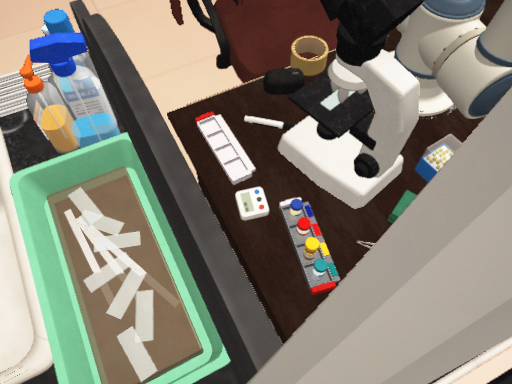

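View pics/top1.png

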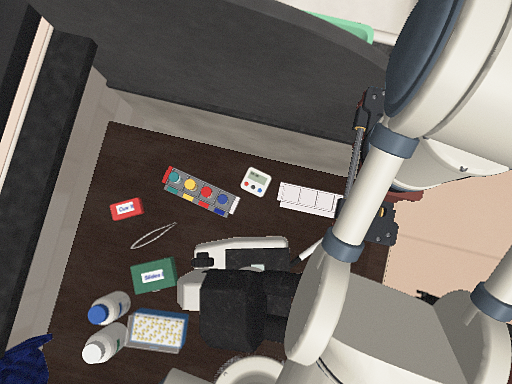

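The scene view doesn't show the gripper. The top view shows a tube with rings at (340,248) and (395,140), a large housing at the upper right, and the gripper near (375,215). I'll turn those pixels into 3D and refit the kinematics fully in 3D.

Run:
```python
from h import *
import pickle
from scipy.optimize import least_squares
T=pickle.load(open('top1.pkl','rb'))
for u,v in((375,165),(355,200),(345,245),(310,320),(335,330),(300,350),(380,340),(420,70),(480,100),(440,150),(490,300),(380,95),(380,220),(360,110),(240,372)):
    o,r=rays(T,(u,v));print((u,v),(o+r[0]*T['depth'][v,u]).round(3))
rng=np.random.default_rng(0);rows=[]
for i in range(400):
    p=np.array([rng.uniform(.3,.65),rng.uniform(-.35,.35),rng.uniform(.03,.4)])
    qt,z=quat(rng.uniform(-3,3),rng.uniform(0,.6),rng.choice([-1,1]));q=inverse_kinematics(p,qt)
    if q is not None: rows.append((*q,*p,*z))
D=np.array(rows);print(len(D))
def F(x):
    a0,lt,h,L1,LF,OF,d=x;q=D[:,:6];W=D[:,6:9]-d*D[:,9:]
    f=q[:,1]+q[:,2];r=a0+L1*np.sin(q[:,1])+LF*np.sin(f)+OF*np.cos(f);zz=h+L1*np.cos(q[:,1])+LF*np.cos(f)-OF*np.sin(f)
    c,s=np.cos(q[:,0]),np.sin(q[:,0])
    return np.r_[r*c-lt*s-W[:,0],r*s+lt*c-W[:,1],zz-W[:,2]]
s=least_squares(F,[0,.03,.15,.4,.5,.05,.34]);print(s.x.round(4),abs(s.fun).max())
```

```text
(375, 165) [ 0.438 -0.081  0.679]
(355, 200) [ 0.419 -0.072  0.668]
(345, 245) [ 0.393 -0.067  0.658]
(310, 320) [ 0.351 -0.043  0.663]
(335, 330) [ 0.342 -0.06   0.652]
(300, 350) [ 0.331 -0.038  0.655]
(380, 340) [ 0.334 -0.088  0.648]
(420, 70) [ 0.474 -0.089  0.721]
(480, 100) [ 0.457 -0.112  0.727]
(440, 150) [ 0.449 -0.127  0.661]
(490, 300) [ 0.358 -0.154  0.656]
(380, 95) [ 0.555 -0.16   0.475]
(380, 220) [ 0.41  -0.152  0.475]
(360, 110) [ 0.544 -0.141  0.456]
(240, 372) [0.074 0.035 0.014]
317
[0.     0.034  0.1572 0.3726 0.5585 0.0969 0.3413] 5.866718222335976e-11
```

The kinematic fit is exact (1e-10), and the forearm half-width is about 0.06 m. Now I'll plan a constant tilt per vial, pick lean and place lean with clearance computed, and a traverse that yaws about the vertical so the vial stays upright.

```bash
cat >> h.py <<'E'
H_,L1,LF,OF=.1572,.3726,.5585,.0969
ZG,ZT=.047,.36       # grasp height, travel height of the grasp point
import pickle
def obstacles():
    P=np.r_[cloud(pickle.load(open('scene.pkl','rb'))),cloud(pickle.load(open('top.pkl','rb')))]
    M=P[(P[:,0]>.225)&(P[:,0]<.45)&(P[:,1]>-.14)&(P[:,1]<.2)&(P[:,2]>.015)][::4]
    W=P[(P[:,0]>.3)&(P[:,0]<.95)&(P[:,2]>.08)&(abs(P[:,1])<.5)&~((P[:,0]<.45)&(P[:,1]<.25))][::5]
    M=np.concatenate([np.c_[M[:,:2],M[:,2]-k] for k in(0,.03,.06,.09)]);M=M[M[:,2]>0]
    W=np.concatenate([np.c_[W[:,:2],W[:,2]-k] for k in(0,.05,.1)])
    P=np.r_[M,W];return P[np.unique((P/.008).astype(int),axis=0,return_index=True)[1]]
def clear(O,q,p,z,y):
    E,A,W=links(q,p,z)
    g=p-GP*z;x=np.cross(y,z);v=O-g;l=np.c_[v@x,v@y,v@z]
    box=np.linalg.norm(np.maximum(abs(l-[0,0,-.091])-[.0375,.089,.03],0),axis=1).min()
    return min(dseg(O,A,W).min()-.062,dseg(O,g-.1*z,W).min()-.05,box,dseg(O,W-.01*z,W+.08*z).min()-.065)
def pose(g,lean,th,fl):
    qt,z=quat(lean,th,fl);return tcp(g,z),qt,z,fl*U(lean+np.pi/2)
E
cat > plan.py <<'E'
from h import *
O=obstacles();print(len(O))
def table(g,row,s):
    t={}
    for dy in(-30,-20,-10,0,10,20,30):
      for th in(15,20,25,30,35,40,44):
        for fl in(1,-1):
          lean=row+s+np.radians(dy);c=9;qq=None
          for h in(ZG,.12,.2,.28,ZT):
            p,qt,z,y=pose([*g,h],lean,np.radians(th),fl);q=inverse_kinematics(p,qt)
            if q is None: c=-1;break
            c=min(c,clear(O,q,p,z,y))
            if h==ZG: qq=q
            if c<.0: break
          if c>0: t[dy,th,fl]=(c,qq[5])
    return t
for n in GREY:
    a,b=table(GREY[n],RG,0),table(WHITE[n],RW,np.pi)
    r=sorted([(min(a[i][0],b[j][0])-.0002*(abs(i[0])+abs(j[0])),i,j,round(a[i][0],3),round(b[j][0],3),round(a[i][1],2),round(b[j][1],2)) for i in a for j in b if i[1:]==j[1:]],reverse=True)
    print(n,len(a),len(b),max(a.values(),default=0),max(b.values(),default=0))
    for x in r[:5]: print('  ',x[1:])
E
python3 plan.py
```

```text
28274
teal 13 3 (np.float64(0.019180880112594625), np.float64(0.35874642283801794)) (np.float64(0.00891031212860377), np.float64(-0.1563945864956957))
yellow 15 12 (np.float64(0.01766890328984573), np.float64(0.36414180031788046)) (np.float64(0.029586946254582802), np.float64(-0.22252689096058065))
red 12 23 (np.float64(0.02664311518080323), np.float64(0.4166893619328844)) (np.float64(0.046493973751531165), np.float64(-0.28173738042235064))
   ((0, 30, 1), (0, 30, 1), np.float64(0.005), np.float64(0.004), np.float64(-2.33), np.float64(-0.5))
   ((0, 30, 1), (-10, 30, 1), np.float64(0.005), np.float64(0.009), np.float64(-2.33), np.float64(-0.37))
   ((0, 30, 1), (-20, 30, 1), np.float64(0.005), np.float64(0.012), np.float64(-2.33), np.float64(-0.23))
   ((0, 30, 1), (-30, 30, 1), np.float64(0.005), np.float64(0.013), np.float64(-2.33), np.float64(-0.08))
   ((-10, 35, 1), (0, 35, 1), np.float64(0.001), np.float64(0.013), np.float64(-2.19), np.float64(-0.55))
blue 9 37 (np.float64(0.023731160471345866), np.float64(0.4250361386288919)) (np.float64(0.0607553122466024), np.float64(-0.3340989318036254))
   ((10, 35, -1), (20, 35, -1), np.float64(0.01), np.float64(0.011), np.float64(0.67), np.float64(2.3))
   ((20, 35, -1), (20, 35, -1), np.float64(0.018), np.float64(0.011), np.float64(0.55), np.float64(2.3))
   ((30, 35, -1), (20, 35, -1), np.float64(0.024), np.float64(0.011), np.float64(0.43), np.float64(2.3))
   ((30, 40, -1), (20, 40, -1), np.float64(0.007), np.float64(0.016), np.float64(0.47), np.float64(2.29))
   ((0, 40, -1), (20, 40, -1), np.float64(0.0), np.float64(0.016), np.float64(0.81), np.float64(2.29))
```

```bash
cat >> h.py <<'E'
def parts(O,q,p,z,y):
    E,A,W=links(q,p,z);g=p-GP*z;x=np.cross(y,z);v=O-g;l=np.c_[v@x,v@y,v@z]
    ds=[dseg(O,A,W)-.062,dseg(O,g-.1*z,W)-.05,np.linalg.norm(np.maximum(abs(l-[0,0,-.091])-[.0375,.089,.03],0),axis=1),dseg(O,W-.01*z,W+.08*z)-.065]
    return [(round(d.min(),3),O[d.argmin()].round(2).tolist()) for d in ds]
def fingers(g,z,y,nb,dz):   # clearance of open fingers and body to neighbouring vials
    x=np.cross(y,z);c=9
    for n in nb:
        P=np.array([[n[0]+.0123*np.cos(a),n[1]+.0123*np.sin(a),h] for a in np.arange(0,6.28,.3) for h in np.arange(.003,.0561,.0053)])-g-[0,0,dz]
        l=np.c_[P@x,P@y,P@z]
        for ce,hf in(([0,.0345,-.021],[.010,.023,.040]),([0,-.0345,-.021],[.010,.023,.040]),([0,0,-.091],[.0375,.089,.03])):
            c=min(c,np.linalg.norm(np.maximum(abs(l-ce)-hf,0),axis=1).min())
    return c
E
python3 - <<'E'
from h import *
O=obstacles()
for nm,g,cands in (('Wteal',WHITE['teal'],[(l,t,1) for l in(190,215,240,260) for t in(30,40)]),('Wyel',WHITE['yellow'],[(l,t,f) for l in(215,256) for t in(30,40) for f in (1,-1)]),('Gteal',GREY['teal'],[(l,t,-1) for l in(64,90,110,130) for t in(25,35)]),('Gblue',GREY['blue'],[(l,t,-1) for l in(64,90,110,130) for t in(30,40)])):
    for l,t,f in cands:
        for h in(ZG,.12,ZT):
            p,qt,z,y=pose([*g,h],np.radians(l),np.radians(t),f);q=inverse_kinematics(p,qt)
            print(nm,l,t,f,h,None if q is None else [float(q[5].round(2))]+parts(O,q,p,z,y))
E
```

```text
Wteal 190 30 1 0.047 [0.85, (np.float64(-0.06), [0.26, -0.09, 0.34]), (np.float64(-0.027), [0.33, -0.1, 0.33]), (np.float64(0.018), [0.37, -0.03, 0.12]), (np.float64(-0.042), [0.33, -0.1, 0.33])]
Wteal 190 30 1 0.12 [0.9, (np.float64(-0.058), [0.25, -0.09, 0.4]), (np.float64(-0.027), [0.33, -0.1, 0.39]), (np.float64(0.039), [0.37, -0.03, 0.15]), (np.float64(-0.042), [0.33, -0.1, 0.39])]
Wteal 190 30 1 0.36 [1.02, (np.float64(0.106), [0.26, -0.08, 0.41]), (np.float64(0.056), [0.34, -0.08, 0.41]), (np.float64(0.061), [0.35, -0.01, 0.39]), (np.float64(0.103), [0.33, -0.08, 0.42])]
Wteal 190 40 1 0.047 [0.67, (np.float64(-0.043), [0.26, -0.09, 0.31]), (np.float64(-0.016), [0.28, -0.1, 0.3]), (np.float64(0.006), [0.37, -0.04, 0.12]), (np.float64(-0.031), [0.28, -0.1, 0.3])]
Wteal 190 40 1 0.12 [0.76, (np.float64(-0.043), [0.26, -0.09, 0.37]), (np.float64(-0.027), [0.34, -0.1, 0.3]), (np.float64(0.024), [0.37, -0.03, 0.15]), (np.float64(-0.04), [0.33, -0.1, 0.3])]
Wteal 190 40 1 0.36 [0.94, (np.float64(0.097), [0.26, -0.08, 0.41]), (np.float64(0.036), [0.34, -0.08, 0.41]), (np.float64(0.04
[... 14824 characters left out ...]
9]), (np.float64(0.08), [0.35, 0.05, 0.38]), (np.float64(0.026), [0.35, 0.05, 0.38]), (np.float64(0.158), [0.33, 0.07, 0.39])]
Gblue 130 40 -1 0.047 [-0.0, (np.float64(0.028), [0.27, 0.12, 0.27]), (np.float64(0.029), [0.32, 0.13, 0.21]), (np.float64(0.002), [0.35, 0.1, 0.11]), (np.float64(0.02), [0.31, 0.13, 0.22])]
Gblue 130 40 -1 0.12 [-0.1, (np.float64(0.044), [0.26, 0.06, 0.38]), (np.float64(0.039), [0.32, 0.12, 0.24]), (np.float64(0.003), [0.36, 0.05, 0.15]), (np.float64(0.04), [0.32, 0.12, 0.26])]
Gblue 130 40 -1 0.36 [-0.38, (np.float64(0.129), [0.26, 0.06, 0.39]), (np.float64(0.073), [0.35, 0.06, 0.37]), (np.float64(0.02), [0.35, 0.06, 0.37]), (np.float64(0.146), [0.33, 0.07, 0.39])]
```

```bash
cat > plan2.py <<'E'
from h import *
O=obstacles();tab={}
for side,C,row in(('G',GREY,RG),('W',WHITE,RW)):
  for n,g in C.items():
    for ld in range(0,360,10):
      for th in(15,20,25,30,35,40,45,50):
        for fl in(1,-1):
          c=9;qq=None
          for h in(ZG,.12,.22,ZT):
            p,qt,z,y=pose([*g,h],np.radians(ld),np.radians(th),fl);q=inverse_kinematics(p,qt)
            if q is None: c=-1;break
            c=min(c,clear(O,q,p,z,y))
            if h==ZG: qq=q
            if c<.004: break
          if c<.004: continue
          gg=np.array([*g,ZG]);u=U(row)*.042;f=[min(fingers(gg,z,y,[gg[:2]+s*u[:2]],dz) for dz in(0,.02)) for s in(1,-1)]
          tab[side,n,ld,th,fl]=(c,qq[5],f[0],f[1])
pickle.dump(tab,open('tab.pkl','wb'))
for case,test in(('none',lambda v:1),('nb+',lambda v:v[2]>.002),('nb-',lambda v:v[3]>.002),('both',lambda v:min(v[2:])>.002)):
  for n in GREY:
    s=[]
    for th in(15,20,25,30,35,40,45,50):
      for fl in(1,-1):
        r=[]
        for side in'GW':
            k=[(round(float(v[0]),3),i[2],round(float(v[1]),1)) for i,v in tab.items() if i[0]==side and i[1]==n and i[3]==th and i[4]==fl and test(v)]
            r.append(max(k) if k else None)
        if case=='none' and any(r) or all(r): s.append(f'{th},{fl}:{r}')
    print(case,n,' | '.join(s))
E
python3 plan2.py
```

```text
Traceback (most recent call last):
  File "plan2.py", line 10, in <module>
    p,qt,z,y=pose([*g,h],np.radians(ld),np.radians(th),fl);q=inverse_kinematics(p,qt)
                                                             ~~~~~~~~~~~~~~~~~~^^^^^^
ValueError: time passes only in moves, steps and waits
```

The IK call is rate-limited for offline use, so I'll write a closed-form IK from the exact fit and check it against the stored start state.

```bash
cat >> h.py <<'E'
LAT=.034;LO=np.array([-2.87,-.86,.17,-1.51,.06,-2.65]);HI=np.array([2.87,2.18,2.46,4.65,2.69,2.65])
def fkR(q): return Ro.from_euler('ZYZYZ',[q[0],q[1]+q[2],q[3],q[4],q[5]])
def ik(p,qt,z):
    W=p-D_*z;rr=np.hypot(W[0],W[1])
    if rr<LAT: return None
    r=np.sqrt(rr**2-LAT**2);q1=np.arctan2(W[1],W[0])-np.arctan2(LAT,r);h=W[2]-H_
    L2=np.hypot(LF,OF);c=(r*r+h*h-L1**2-L2**2)/(2*L1*L2)
    if abs(c)>1: return None
    b=np.arccos(c);q3=b-np.arctan2(OF,LF);q2=np.arctan2(r,h)-np.arctan2(L2*np.sin(b),L1+L2*np.cos(b))
    e=(Ro.from_euler('ZY',[q1,q2+q3]).inv()*Ro.from_quat(np.r_[qt[1:],qt[0]])).as_euler('ZYZ')
    for s in(0,1):
        a=e if not s else np.array([e[0]+np.pi,-e[1],e[2]+np.pi])
        a=(a+np.pi)%(2*np.pi)-np.pi
        q=np.r_[q1,q2,q3,a]
        if abs(a[0])<1.5 and (q>LO+.03).all() and (q<HI-.03).all(): return q
E
sed -i 's/inverse_kinematics(p,qt)/ik(p,qt,z)/' plan2.py
python3 - <<'E'
from h import *
s=state();p=s['ee_pos'];R=Ro.from_quat(np.r_[s['ee_rot'][1:],s['ee_rot'][0]])
print(s['joint_pos'].round(3),(fkR(s['joint_pos']).inv()*R).as_rotvec().round(3),ik(p,s['ee_rot'],R.apply([0,0,1])).round(3))
qt,z=quat(2,.4,-1);P=np.array([.5,.1,.2]);print(inverse_kinematics(P,qt).round(3),ik(P,qt,z).round(3))
E
time python3 plan2.py
```

```text
none teal 15,1:[(0.021, 120, -1.6), None] | 15,-1:[(0.021, 120, 1.5), None] | 20,1:[(0.032, 130, -1.7), None] | 20,-1:[(0.032, 130, 1.4), None] | 25,1:[(0.034, 150, -2.0), None] | 25,-1:[(0.034, 150, 1.1), None] | 30,1:[(0.039, 150, -1.9), None] | 30,-1:[(0.039, 150, 1.2), None] | 35,1:[(0.042, 160, -2.1), None] | 35,-1:[(0.042, 160, 1.1), None] | 40,1:[(0.043, 160, -2.0), None] | 40,-1:[(0.043, 160, 1.2), None] | 45,1:[(0.044, 160, -1.8), (0.011, 230, 1.3)] | 45,-1:[(0.044, 160, 1.3), (0.011, 230, -1.8)] | 50,1:[(0.037, 160, -1.7), (0.019, 230, 1.3)] | 50,-1:[(0.037, 160, 1.4), (0.019, 230, -1.9)]
none yellow 15,1:[(0.007, 110, -1.5), None] | 15,-1:[(0.007, 110, 1.6), None] | 20,1:[(0.02, 120, -1.6), None] | 20,-1:[(0.02, 120, 1.5), None] | 25,1:[(0.033, 120, -1.5), None] | 25,-1:[(0.033, 120, 1.6), None] | 30,1:[(0.043, 130, -1.6), None] | 30,-1:[(0.043, 130, 1.5), None] | 35,1:[(0.036, 140, -1.7), (0.006, 230, 1.4)] | 35,-1:[(0.036, 140, 1.4), (0.006, 230, -1.7)] | 40,1:[(0.032, 140, -1.6), (0.02, 220, 1.5)] | 40,-1:[(0.032, 140, 1.5), (0.02, 220, -1.6)] | 45,1:[(0.023, 140, -1.5)
[... 2523 characters left out ...]
0,1:[(0.016, 100, -1.3), (0.031, 230, 1.4)] | 30,-1:[(0.016, 100, 1.9), (0.031, 230, -1.8)] | 35,1:[(0.023, 90, -1.1), (0.043, 220, 1.4)] | 35,-1:[(0.023, 90, 2.0), (0.043, 220, -1.7)]Traceback (most recent call last):
  File "<stdin>", line 3, in <module>
  File "h.py", line 78, in fkR
    def fkR(q): return Ro.from_euler('ZYZYZ',[q[0],q[1]+q[2],q[3],q[4],q[5]])
                       ~~~~~~~~~~~~~^^^^^^^^^^^^^^^^^^^^^^^^^^^^^^^^^^^^^^^^^
  File "scipy/spatial/transform/_rotation.pyx", line 1413, in scipy.spatial.transform._rotation.Rotation.from_euler
ValueError: Expected axis specification to be a non-empty string of upto 3 characters, got ZYZYZ

real	1m21.475s
user	1m22.096s
sys	0m0.248s
```

```bash
sed -i 's/        a=(a+np.pi)%(2\*np.pi)-np.pi/        a[2]-=np.pi\/2;a=(a+np.pi)%(2*np.pi)-np.pi/; s/^def fkR.*$//' h.py
sed -i 's#range(0,360,10)#(range(30,200,5) if side=="G" else range(180,320,5))#; s/(15,20,25,30,35,40,45,50):$/(15,20,25,30,35,40,45,50,55):/' plan2.py; sed -i '/^for case/,$d' plan2.py
cat > best.py <<'E'
from h import *
tab=pickle.load(open('tab.pkl','rb'))
T={'none':lambda v:1,'nb+':lambda v:v[2]>.003,'nb-':lambda v:v[3]>.003,'both':lambda v:min(v[2:])>.003}
def best(n,cg,w,cw,k=3):
    out=[]
    for th in range(15,60,5):
      for fl in(1,-1):
        r=[[(round(float(v[0]),3),i[2],round(float(v[1]),2)) for i,v in tab.items() if i[0]==s and i[1]==m and i[3]==th and i[4]==fl and T[c](v)] for s,m,c in(('G',n,cg),('W',w,cw))]
        if all(r): a,b=max(r[0]),max(r[1]);out.append((min(a[0],b[0]),th,fl,a,b))
    print(n,cg,'->',w,cw);[print('   ',o) for o in sorted(out,reverse=True)[:k]]
best('yellow','both','blue','none');best('yellow','both','red','none');best('yellow','both','yellow','none');best('yellow','nb-','yellow','nb+')
best('teal','nb-','teal','none');best('teal','none','teal','none');best('teal','nb-','yellow','none');best('teal','nb-','blue','none',5);best('teal','nb-','red','none')
best('red','nb-','red','nb+');best('red','both','red','none');best('red','nb+','red','nb-');best('blue','none','blue','nb+');best('blue','nb+','blue','none')
for n in('teal','yellow','red'):
    r={(i[3],i[4]):max((round(float(v[0]),3),k[2],round(float(v[1]),2)) for k,v in tab.items() if k[:2]==('W',n) and k[3:]==i[3:] and v[2]>.003) for i,v in tab.items() if i[:2]==('W',n) and v[2]>.003}
    print('W',n,r)
E
python3 - <<'E'
from h import *
s=state();print(s['time'],s['joint_pos'].round(3),ik(s['ee_pos'],s['ee_rot'],-Z).round(3))
qt,z=quat(2,.4,-1);P=np.array([.5,.1,.2]);print(inverse_kinematics(P,qt).round(3),ik(P,qt,z).round(3))
E
time python3 plan2.py && python3 best.py
```

```text
2.65 [-0.385 -0.11   1.198 -0.     2.054 -0.136] [-0.385 -0.11   1.198 -0.     2.054 -0.136]
[ 0.392 -0.193  1.607 -0.403  1.701 -0.095] [ 0.392 -0.193  1.607 -0.403  1.701 -0.095]
yellow both -> blue none
    (0.011, 25, 1, (0.011, 65, -2.32), (0.02, 230, -0.15))
    (0.006, 20, 1, (0.007, 70, -2.42), (0.006, 230, -0.08))
yellow both -> red none
yellow both -> yellow none
yellow nb- -> yellow nb+
teal nb- -> teal none
teal none -> teal none
    (0.008, 45, 1, (0.008, 175, 2.47), (0.011, 230, -0.23))
teal nb- -> yellow none
teal nb- -> blue none
    (0.005, 20, 1, (0.005, 50, -2.09), (0.006, 230, -0.08))
teal nb- -> red none
red nb- -> red nb+
    (0.006, 30, 1, (0.006, 65, -2.34), (0.013, 230, -0.14))
red both -> red none
    (0.006, 30, 1, (0.006, 65, -2.34), (0.013, 230, -0.14))
red nb+ -> red nb-
    (0.006, 30, 1, (0.006, 65, -2.34), (0.013, 230, -0.14))
blue none -> blue nb+
    (0.012, 35, -1, (0.023, 95, 0.41), (0.012, 275, 2.31))
    (0.008, 40, -1, (0.014, 100, 0.4), (0.008, 280, 2.24))
    (0.005, 30, -1, (0.016, 100, 0.29), (0.005, 275, 2.33))
blue nb+ -> blue none
    (0.016, 35, -1, (0.023, 95, 0.41), (0.016, 180, -2.49))
    (0.01, 30, -1, (0.016, 100, 0.29), (0.01, 185, -2.53))
W teal {(45, 1): (0.011, 230, -0.23), (50, 1): (0.02, 235, -0.36), (55, 1): (0.026, 240, -0.47)}
W yellow {(35, 1): (0.006, 230, -0.15), (40, 1): (0.02, 225, -0.15), (45, 1): (0.032, 225, -0.23), (50, 1): (0.039, 235, -0.41), (55, 1): (0.039, 245, -0.55)}
W red {(30, 1): (0.013, 230, -0.14), (35, 1): (0.025, 225, -0.14), (40, 1): (0.037, 225, -0.21), (45, 1): (0.049, 225, -0.29), (50, 1): (0.053, 235, -0.45), (55, 1): (0.057, 240, -0.55)}
real	1m17.932s
user	1m18.832s
sys	0m0.261s
```

The closed-form IK matches exactly. Wrist range stops a single grasp from serving both racks with margin. So I'll set each vial upright on the open desk near the white rack and regrasp it there with another lean. Next I'll check the per-station options.

```bash
cat > st.py <<'E'
from h import *
tab=pickle.load(open('tab.pkl','rb'));O=obstacles()
for n in('teal','yellow','red','blue'):
    r={}
    for i,v in tab.items():
        if i[:2]==('G',n) and (n=='blue' or v[3]>.003): r.setdefault(i[3:],[]).append((round(float(v[0]),3),i[2],round(float(v[1]),2)))
    print('G',n,{k:max(x) for k,x in r.items()})
T=pickle.load(open('top.pkl','rb'));P=cloud(T)
for S in((.37,-.22),(.35,-.23),(.39,-.23)):
    d=np.linalg.norm(P[:,:2]-S,axis=1);k=d<.035
    print('S',S,'z around',np.percentile(P[k,2],[2,50,99.5]).round(4),'r60 max',P[d<.06,2].max().round(3))
    for fl in(1,-1):
      for th in(20,30,50):
        o=[]
        for l in range(0,360,15):
            c=9;q6=[]
            for h in(.044,.12,.22,.36):
                p,qt,z,y=pose([*S,h],np.radians(l),np.radians(th),fl);q=ik(p,qt,z)
                if q is None: c=-1;break
                c=min(c,clear(O,q,p,z,y));q6.append(round(float(q[5]),1))
            if c>.02: o.append((l,round(float(c),3),q6[0]))
        print(fl,th,o)
E
python3 st.py
```

```text
G teal {(20, 1): (0.005, 50, -2.09), (20, -1): (0.007, 105, 0.24), (15, 1): (0.013, 75, -2.48), (15, -1): (0.021, 105, 0.18)}
G yellow {(25, 1): (0.011, 65, -2.32), (25, -1): (0.019, 100, 0.33), (20, 1): (0.007, 70, -2.42), (20, -1): (0.02, 105, 0.2), (15, -1): (0.007, 105, 0.14)}
G red {(30, 1): (0.006, 65, -2.34), (30, -1): (0.029, 100, 0.34), (25, -1): (0.017, 100, 0.28), (20, -1): (0.005, 105, 0.14)}
G blue {(35, -1): (0.023, 95, 0.41), (30, -1): (0.016, 100, 0.29), (40, -1): (0.014, 100, 0.4), (25, -1): (0.004, 115, -0.01)}
S (0.37, -0.22) z around [-0.0029  0.0003  0.0041] r60 max 0.019
1 20 [(180, 0.024, 0.7), (195, 0.035, 0.4), (210, 0.039, 0.1), (225, 0.042, -0.1), (240, 0.039, -0.4), (255, 0.032, -0.6), (270, 0.022, -0.8)]
1 30 [(180, 0.032, 0.6), (195, 0.038, 0.2), (210, 0.044, -0.0), (225, 0.06, -0.3), (240, 0.061, -0.5), (255, 0.051, -0.7), (270, 0.038, -0.9), (285, 0.022, -1.1)]
1 50 [(195, 0.043, -0.1), (210, 0.06, -0.3), (225, 0.079, -0.5), (240, 0.093, -0.7), (255, 0.077, -0.8), (270, 0.058, -0.9), (285, 0.037, -1.1)]
-1 20 [(180, 0.024, -2.4), (270, 0.022, 2.3)]
-1 
[... 710 characters left out ...]
70, 0.032, 2.3), (285, 0.02, 2.1)]
-1 30 [(270, 0.047, 2.2), (285, 0.032, 2.0)]
-1 50 [(270, 0.066, 2.2), (285, 0.045, 2.0)]
S (0.39, -0.23) z around [-0.003   0.0003  0.011 ] r60 max 0.023
1 20 [(195, 0.03, 0.4), (210, 0.036, 0.1), (225, 0.038, -0.1), (240, 0.034, -0.3), (255, 0.027, -0.6)]
1 30 [(165, 0.02, 1.0), (180, 0.042, 0.6), (195, 0.053, 0.3), (210, 0.057, -0.0), (225, 0.062, -0.3), (240, 0.056, -0.5), (255, 0.047, -0.7), (270, 0.034, -0.8)]
1 50 [(195, 0.054, -0.1), (210, 0.066, -0.3), (225, 0.086, -0.5), (240, 0.087, -0.6), (255, 0.072, -0.8), (270, 0.054, -0.9), (285, 0.031, -1.1)]
-1 20 []
-1 30 [(165, 0.02, -2.2), (180, 0.042, -2.6), (270, 0.034, 2.3)]
-1 50 [(285, 0.031, 2.1)]
```

```bash
cat > run.py <<'E'
from h import *
from scipy.spatial.transform import Slerp
S=(.35,-.23);R=np.radians
GC=dict(teal=(15,105),yellow=(20,105),red=(30,100),blue=(35,95))
WC=dict(teal=(55,240),yellow=(50,235),red=(45,225),blue=(45,225))
VG=.044      # grasp point above the vial's underside
def plan(n):
    th,l=map(R,GC[n]);t2,l2=map(R,WC[n]);g,w=GREY[n],WHITE[n];a=[]
    P=lambda xy,z,le,t,f:pose([*xy,z],le,t,f)[:3]
    a+=[('j',*P(g,.36,l,th,-1)),('l',*P(g,.003+VG,l,th,-1),.22),('c',),('l',*P(g,.36,l,th,-1),.25)]
    e=R(-90)
    for k,xy,z in((1/3,(.50,.05),.38),(2/3,(.46,-.10),.38),(1,S,.36)):
        a.append(('l',*P(xy,z,l+(e-l)*k,th,-1),.13))
    a+=[('l',*P(S,VG+.001,e,th,-1),.22),('o',),('l',*P(S,.15,e,th,-1),.22),('j',*P(S,.15,l2,t2,1)),('l',*P(S,VG,l2,t2,1),.15),('c',),
        ('l',*P(S,.14,l2,t2,1),.2),('l',*P(w,.14,l2,t2,1),.18),('l',*P(w,.004+VG,l2,t2,1),.12),('o',),('l',*P(w,.36,l2,t2,1),.22)]
    return a
def rot(q): return Ro.from_quat(np.r_[q[1:],q[0]])
def check(a,q,O):
    qt=p=None
    for i,s in enumerate(a):
        if s[0] in'co': continue
        if s[0]=='j':
            qe=ik(*s[1:4])
            if qe is None: print(i,'no ik');return
            c=9
            for t in np.linspace(0,1,9):
                x=q+(qe-q)*t;r=Ro.from_euler('ZYZ',[x[0],x[1]+x[2],x[3]])*Ro.from_euler('YZ',[x[4],x[5]+np.pi/2]);z,y=r.apply([0,0,1]),r.apply([0,1,0])
                f=x[1]+x[2];rr=L1*np.sin(x[1])+LF*np.sin(f)+OF*np.cos(f);W=rr*U(x[0])+LAT*U(x[0]+np.pi/2)+Z*(H_+L1*np.cos(x[1])+LF*np.cos(f)-OF*np.sin(f))
                c=min(c,clear(O,x,W+D_*z,z,y))
            print(i,'j clear %.3f'%c,'dq',abs(qe-q).max().round(2),'p',s[1].round(2));q=qe
        else:
            sl=Slerp([0,1],Ro.concatenate([rot(qt),rot(s[2])]));T=np.linalg.norm(s[1]-p)/s[4];c=9;v=0;ql=q;N=12
            for t in np.linspace(0,1,N+1)[1:]:
                r=sl(t);pp=p+(s[1]-p)*t;z,y=r.apply([0,0,1]),r.apply([0,1,0]);k=r.as_quat();x=ik(pp,np.r_[k[3],k[:3]],z)
                if x is None: print(i,'no ik at',t);return
                c=min(c,clear(O,x,pp,z,y));v=max(v,(abs(x-ql)/[2.57,2.57,3.01,3.14,3.14,3.14]).max()*N/T);ql=x
            print(i,'l clear %.3f'%c,'v/lim %.2f'%v,'T %.1f'%T);q=ql
        p,qt=s[1],s[2]
    return q
def do(s):
    if s[0]=='j':
        q=inverse_kinematics(s[1],s[2]);movej(q)
    elif s[0]=='l': move_l(s[1],s[4],s[2])
    elif s[0]=='c': close()
    else: gripper_open()
E
python3 - <<'E'
from run import *
O=obstacles();q=state()['joint_pos']
for n in('teal','yellow','red','blue'):
    print(n);q=check(plan(n),q,O)
    if q is None: break
E
```

```text
teal
0 j clear 0.045 dq 0.8 p [0.53 0.18 0.35]
1 l clear 0.021 v/lim 0.18 T 1.4
3 l clear 0.024 v/lim 0.21 T 1.3
4 l clear 0.064 v/lim 0.27 T 1.0
5 l clear 0.056 v/lim 0.23 T 1.2
6 l clear 0.065 v/lim 0.20 T 1.3
7 l clear 0.022 v/lim 0.18 T 1.4
9 l clear 0.022 v/lim 0.13 T 0.5
10 j clear 0.034 dq 2.94 p [ 0.35 -0.22  0.14]
11 l clear 0.105 v/lim 0.09 T 0.7
13 l clear 0.105 v/lim 0.12 T 0.5
14 l clear 0.027 v/lim 0.15 T 1.1
15 l clear 0.026 v/lim 0.07 T 0.8
17 l clear 0.025 v/lim 0.13 T 1.4
yellow
0 j clear 0.037 dq 1.38 p [0.51 0.14 0.35]
1 l clear 0.020 v/lim 0.18 T 1.4
3 l clear 0.022 v/lim 0.20 T 1.3
4 l clear 0.054 v/lim 0.40 T 0.7
5 l clear 0.041 v/lim 0.23 T 1.2
6 l clear 0.050 v/lim 0.20 T 1.3
7 l clear 0.031 v/lim 0.17 T 1.4
9 l clear 0.031 v/lim 0.13 T 0.5
10 j clear 0.040 dq 2.84 p [ 0.35 -0.22  0.14]
11 l clear 0.105 v/lim 0.09 T 0.7
13 l clear 0.105 v/lim 0.12 T 0.5
14 l clear 0.038 v/lim 0.15 T 0.9
15 l clear 0.038 v/lim 0.07 T 0.8
17 l clear 0.036 v/lim 0.14 T 1.4
red
0 j clear 0.034 dq 1.48 p [0.49 0.1  0.35]
1 l clear 0.029 v/lim 0.17 T 1.4
3 l clear 0.030 v/lim 0.19 
[... 184 characters left out ...]
051 dq 2.65 p [ 0.36 -0.22  0.14]
11 l clear 0.104 v/lim 0.08 T 0.7
13 l clear 0.104 v/lim 0.11 T 0.5
14 l clear 0.048 v/lim 0.16 T 0.7
15 l clear 0.048 v/lim 0.06 T 0.8
17 l clear 0.047 v/lim 0.15 T 1.4
blue
0 j clear 0.025 dq 1.48 p [0.47 0.06 0.35]
1 l clear 0.023 v/lim 0.16 T 1.4
3 l clear 0.023 v/lim 0.18 T 1.3
4 l clear 0.011 v/lim 1.31 T 0.2
5 l clear -0.010 v/lim 0.27 T 1.1
6 l clear 0.005 v/lim 0.21 T 1.3
7 l clear 0.052 v/lim 0.16 T 1.4
9 l clear 0.052 v/lim 0.12 T 0.5
10 j clear 0.055 dq 2.64 p [ 0.36 -0.22  0.14]
11 l clear 0.104 v/lim 0.08 T 0.7
13 l clear 0.104 v/lim 0.11 T 0.5
14 l clear 0.062 v/lim 0.16 T 0.6
15 l clear 0.063 v/lim 0.06 T 0.8
17 l clear 0.062 v/lim 0.15 T 1.4
```

Everything is feasible with at least 2 cm of margin for teal and yellow. I'll raise the traverse for red and blue, fix the traverse durations, and start with teal.

```bash
python3 - <<'E'
s=open('run.py').read()
s=s.replace("""    for k,xy,z in((1/3,(.50,.05),.38),(2/3,(.46,-.10),.38),(1,S,.36)):
        a.append(('l',*P(xy,z,l+(e-l)*k,th,-1),.13))""","""    zt=.38 if th<R(25) else .42
    for k,xy,z in((1/3,(.48,.05),zt),(2/3,(.44,-.10),zt),(1,S,.38)):
        pp=P(xy,z,l+(e-l)*k,th,-1);a.append(('l',*pp,np.linalg.norm(pp[0]-a[-1][1])/1.4))""")
open('run.py','w').write(s)
E
python3 - <<'E'
from run import *
O=obstacles();q=state()['joint_pos']
for n in('red','blue'):
    print(n);check(plan(n)[:8],q,O)
for s in plan('teal')[:4]: do(s)
s=state();print(s['time'],s['finger_gap'],s['finger_force'],s['ft_force'].round(2),s['ee_pos'])
snap('scene','s2.png')
E
```

```text
red
0 j clear 0.060 dq 0.85 p [0.49 0.1  0.35]
1 l clear 0.029 v/lim 0.17 T 1.4
3 l clear 0.030 v/lim 0.19 T 1.3
4 l clear 0.040 v/lim 0.21 T 1.4
5 l clear 0.020 v/lim 0.22 T 1.4
6 l clear 0.032 v/lim 0.20 T 1.4
7 l clear 0.046 v/lim 0.17 T 1.5
blue
0 j clear 0.054 dq 0.83 p [0.47 0.06 0.35]
1 l clear 0.023 v/lim 0.16 T 1.4
3 l clear 0.023 v/lim 0.18 T 1.3
4 l clear 0.023 v/lim 0.22 T 1.4
5 no ik at 0.5
7.925 0.02359306085194829 29.999913834035397 [-0.08  0.16  0.28] [0.52955811 0.17800677 0.34802083]
```

View pics/s2.png

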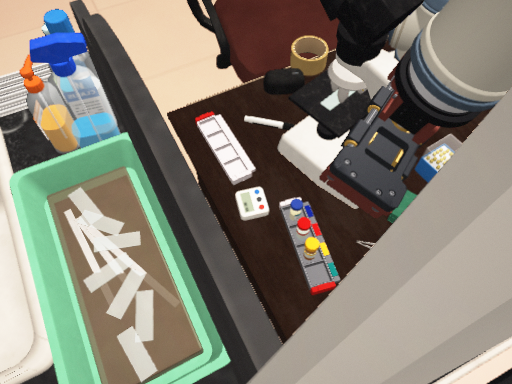

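The scene view shows the teal cell empty at about (320,268), with the other vials undisturbed. The finger gap is 23.6 mm, so the vial is held. Now I'll take it to the desk station.

Run:
```python
from run import *
for i,s in enumerate(plan('teal')[4:10]):
    do(s)
    if i==3: print('down',state()['ft_force'].round(2),state()['finger_gap'])
s=state();print(s['time'],s['finger_gap'],s['ft_force'].round(2),s['ee_pos'])
d=snap('top','t3.png');snap('scene','s3.png')
print(blobs(d,'teal',(270,200,420,330)),[plane(d,b[-2:],.05).round(4).tolist() for b in blobs(d,'teal',(270,200,420,330))])
d=snap('scene');print(blobs(d,'teal',(180,60,330,190)),[plane(d,b[-2:],.045).round(4).tolist() for b in blobs(d,'teal',(180,60,330,190))])
```

```text
down [-0.48  0.31  0.26] 0.02356560143102934
16.0083 0.08819435841808937 [0.18 1.39 0.22] [ 0.34979011 -0.227018    0.13836767]
[(81, 349, 246, 10, 10, np.float64(353.19), np.float64(250.52))] [[[0.3485, -0.2311, 0.05]]]
[(70, 237, 84, 11, 8, np.float64(242.29), np.float64(87.47))] [[[0.3476, -0.2326, 0.045]]]
```

View pics/s3.png

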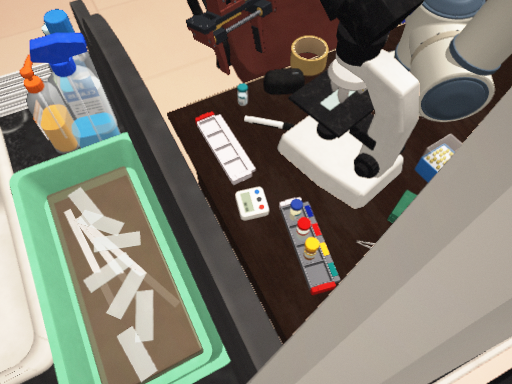

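The teal vial stands upright on the desk at (242,92), at the intended spot. Now I'll regrasp it and place it in the white rack.

Run:
```python
from run import *
for i,s in enumerate(plan('teal')[10:]):
    do(s)
    if s[0]=='c' or i==5: print(state()['ft_force'].round(2),state()['finger_gap'])
s=state();print(s['time'],s['finger_gap'],s['ft_force'].round(2),s['ee_pos'])
d=snap('scene');cv2.imwrite('pics/s4.png',cv2.resize(d['frame'][90:210,180:340],None,fx=3,fy=3,interpolation=2))
print([plane(d,b[-2:],.048).round(4).tolist() for b in blobs(d,'teal',(200,110,270,190))])
O=obstacles();q=s['joint_pos']
for n in('yellow','red'): print(n);q=check(plan(n),q,O)
```

```text
[ 0.46 -0.33  1.03] 0.023334859697169526
[0.27 0.18 0.77] 0.023507983557395043
25.9583 0.08785864075813977 [-0.78  0.51 -0.72] [ 0.49436215 -0.08565547  0.3523876 ]
[[[0.4884, -0.0961, 0.048]]]
yellow
0 j clear 0.036 dq 1.38 p [0.51 0.14 0.35]
1 l clear 0.020 v/lim 0.18 T 1.4
3 l clear 0.022 v/lim 0.20 T 1.3
4 l clear 0.064 v/lim 0.21 T 1.4
5 l clear 0.051 v/lim 0.19 T 1.4
6 l clear 0.059 v/lim 0.19 T 1.4
7 l clear 0.031 v/lim 0.18 T 1.5
9 l clear 0.031 v/lim 0.13 T 0.5
10 j clear 0.040 dq 2.84 p [ 0.35 -0.22  0.14]
11 l clear 0.105 v/lim 0.09 T 0.7
13 l clear 0.105 v/lim 0.12 T 0.5
14 l clear 0.038 v/lim 0.15 T 0.9
15 l clear 0.038 v/lim 0.07 T 0.8
17 l clear 0.036 v/lim 0.14 T 1.4
red
0 j clear 0.034 dq 1.48 p [0.49 0.1  0.35]
1 l clear 0.029 v/lim 0.17 T 1.4
3 l clear 0.030 v/lim 0.19 T 1.3
4 l clear 0.040 v/lim 0.21 T 1.4
5 l clear 0.020 v/lim 0.22 T 1.4
6 l clear 0.032 v/lim 0.20 T 1.4
7 l clear 0.046 v/lim 0.17 T 1.5
9 l clear 0.046 v/lim 0.13 T 0.5
10 j clear 0.051 dq 2.65 p [ 0.36 -0.22  0.14]
11 l clear 0.104 v/lim 0.08 T 0.7
13 l clear 0.104 v/lim 0.11 T 0.5
14 l clear 0.048 v/lim 0.16 T 0.7
15 l clear 0.048 v/lim 0.06 T 0.8
17 l clear 0.047 v/lim 0.15 T 1.4
```

View pics/s4.png

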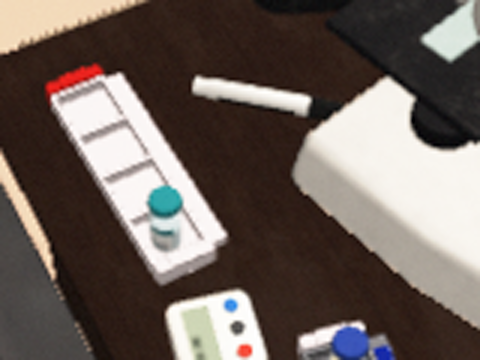

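Teal stands in the far cell, shown at (165,215) in the crop, about 23 s per vial, so time is fine. Yellow is next, with guards.

```bash
cat >> run.py <<'E'
def vial(n,a=None):
    for i,s in enumerate(a or plan(n)):
        do(s)
        if s[0]=='c':
            g=state()['finger_gap'];print(i,'gap',round(g,4));assert .021<g<.027
        if s[0]=='o' and i<10:
            p=state()['ft_force'];print('ft',p.round(1))
    d=snap('scene');print(n,state()['time'])
    for c in('teal','yellow','red','blue'): print(c,[(b[0],plane(d,b[-2:],.048).round(4)[0,:2].tolist()) for b in blobs(d,c,(198,122,270,190),15)])
    return d
E
python3 - <<'E'
from run import *
d=vial('yellow');cv2.imwrite('pics/s5.png',cv2.resize(d['frame'][90:300,180:350],None,fx=2.5,fy=2.5,interpolation=2))
E
```

```text
2 gap 0.0227
ft [-0.5 -0.7  0.5]
12 gap 0.0224
yellow 48.9917
teal [(86, [0.4885, -0.0963])]
yellow [(100, [0.4783, -0.137]), (19, [0.494, -0.1154])]
red []
blue []
```

View pics/s5.png

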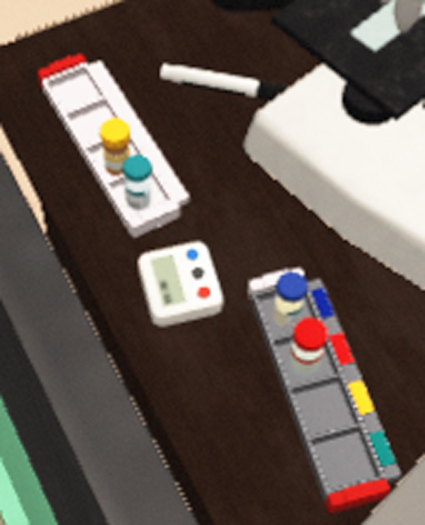

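Yellow stands in the second cell at (115,145) and teal at (137,180). Red is next. I'll also check a lower traverse for blue, since its earlier one had no IK.

Run:
```python
from run import *
vial('red')
s=open('run.py').read()
O=obstacles();q0=state()['joint_pos']
for th in(30,35):
  for xs in(.46,.48,.50):
    for zt in(.38,.40):
      GC['blue']=(th,95 if th==35 else 100)
      t,l=map(R,GC['blue']);g=GREY['blue'];e=R(-90);P=lambda xy,z,le:pose([*xy,z],le,t,-1)[:3]
      a=plan('blue')[:4]
      for k,xy,z in((1/3,(.48,.05),zt),(2/3,(xs-.02,-.10),zt),(1,S,.38)):
          pp=P(xy,z,l+(e-l)*k);a.append(('l',*pp,np.linalg.norm(pp[0]-a[-1][1])/1.4))
      import io,contextlib
      b=io.StringIO()
      with contextlib.redirect_stdout(b): check(a,q0,O)
      print(th,xs,zt,' / '.join(x for x in b.getvalue().split('\n')[1:]))
```

```text
2 gap 0.0229
ft [-0.8 -0.5  0. ]
12 gap 0.0226
red 71.7583
teal [(86, [0.4885, -0.0963])]
yellow [(102, [0.4786, -0.1371]), (18, [0.4936, -0.1153])]
red [(98, [0.4682, -0.1776])]
blue []
30 0.46 0.38 1 l clear 0.016 v/lim 0.16 T 1.4 / 3 l clear 0.017 v/lim 0.19 T 1.3 / 4 l clear 0.041 v/lim 0.23 T 1.4 / 5 l clear 0.020 v/lim 0.20 T 1.4 / 6 l clear 0.029 v/lim 0.19 T 1.4 / 
30 0.46 0.4 1 l clear 0.016 v/lim 0.16 T 1.4 / 3 l clear 0.017 v/lim 0.19 T 1.3 / 4 l clear 0.041 v/lim 0.23 T 1.4 / 5 l clear 0.021 v/lim 0.21 T 1.4 / 6 l clear 0.031 v/lim 0.20 T 1.4 / 
30 0.48 0.38 1 l clear 0.016 v/lim 0.16 T 1.4 / 3 l clear 0.017 v/lim 0.19 T 1.3 / 4 l clear 0.041 v/lim 0.23 T 1.4 / 5 l clear 0.013 v/lim 0.21 T 1.4 / 6 l clear 0.020 v/lim 0.19 T 1.4 / 
30 0.48 0.4 1 l clear 0.016 v/lim 0.16 T 1.4 / 3 l clear 0.017 v/lim 0.19 T 1.3 / 4 l clear 0.041 v/lim 0.23 T 1.4 / 5 l clear 0.013 v/lim 0.22 T 1.4 / 6 l clear 0.021 v/lim 0.20 T 1.4 / 
30 0.5 0.38 1 l clear 0.016 v/lim 0.16 T 1.4 / 3 l clear 0.017 v/lim 0.19 T 1.3 / 4 l clear 0.041 v/lim 0.23 T 1.4 / 5 l clear 0.005 v/lim 0.22 T 1.4 / 6 l cle
[... 649 characters left out ...]
r 0.023 v/lim 0.18 T 1.3 / 4 l clear 0.025 v/lim 0.23 T 1.4 / 5 l clear -0.003 v/lim 0.22 T 1.4 / 6 l clear 0.005 v/lim 0.19 T 1.4 / 
35 0.48 0.4 1 l clear 0.023 v/lim 0.16 T 1.4 / 3 l clear 0.023 v/lim 0.18 T 1.3 / 4 l clear 0.025 v/lim 0.23 T 1.4 / 5 l clear -0.004 v/lim 0.23 T 1.4 / 6 l clear 0.006 v/lim 0.20 T 1.4 / 
35 0.5 0.38 1 l clear 0.023 v/lim 0.16 T 1.4 / 3 l clear 0.023 v/lim 0.18 T 1.3 / 4 l clear 0.025 v/lim 0.23 T 1.4 / 5 l clear -0.011 v/lim 0.23 T 1.4 / 6 l clear -0.006 v/lim 0.19 T 1.4 / 
35 0.5 0.4 1 l clear 0.023 v/lim 0.16 T 1.4 / 3 l clear 0.023 v/lim 0.18 T 1.3 / 4 l clear 0.025 v/lim 0.23 T 1.4 / 5 l clear -0.013 v/lim 0.24 T 1.4 / 6 l clear -0.006 v/lim 0.20 T 1.4 /
```

Red is in the third cell. For blue I'll use a 30° tilt with the traverse at 0.40 m.

```bash
sed -i 's/blue=(35,95)/blue=(30,100)/; s/else .42/else .40/' run.py
python3 - <<'E'
from run import *
O=obstacles();check(plan('blue'),state()['joint_pos'],O)
d=vial('blue');cv2.imwrite('pics/s6.png',cv2.resize(d['frame'][90:300,180:350],None,fx=2.5,fy=2.5,interpolation=2))
E
```

```text
0 j clear 0.025 dq 1.4 p [0.48 0.06 0.35]
1 l clear 0.016 v/lim 0.16 T 1.4
3 l clear 0.017 v/lim 0.19 T 1.3
4 l clear 0.041 v/lim 0.23 T 1.4
5 l clear 0.021 v/lim 0.21 T 1.4
6 l clear 0.031 v/lim 0.20 T 1.4
7 l clear 0.046 v/lim 0.17 T 1.5
9 l clear 0.046 v/lim 0.13 T 0.5
10 j clear 0.051 dq 2.65 p [ 0.36 -0.22  0.14]
11 l clear 0.104 v/lim 0.08 T 0.7
13 l clear 0.104 v/lim 0.11 T 0.5
14 l clear 0.062 v/lim 0.16 T 0.6
15 l clear 0.063 v/lim 0.06 T 0.8
17 l clear 0.062 v/lim 0.15 T 1.4
2 gap 0.0237
ft [-0.6 -0.2 -0. ]
12 gap 0.0238
blue 94.3667
teal [(86, [0.4885, -0.0963])]
yellow [(102, [0.4785, -0.137]), (17, [0.4934, -0.1148])]
red [(104, [0.4686, -0.1782])]
blue []
```

View pics/s6.png

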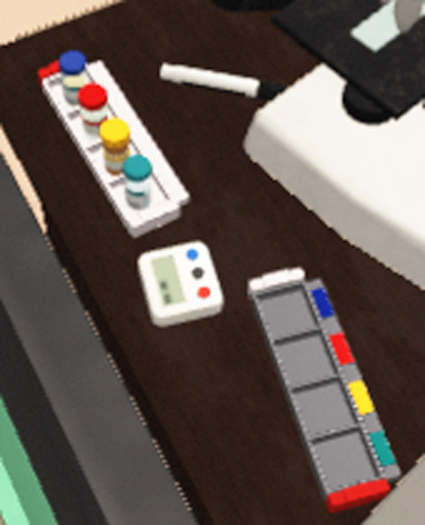

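From the red end, the picture shows blue (72,75), red (93,108), yellow (115,145) and teal (137,180). All four stand upright, and the grey rack is empty.

```bash
python3 -c "
from h import *
print(job_done(),state()['time'])"
```

```text
the job is handed in; nothing more can be done
the job is handed in; nothing more can be done
```

The job is handed in at about 94 s of the 112 s allowed: all four vials stand upright in the white rack in reverse order, reading blue, red, yellow, teal from its red end; each was set down upright on the desk once on the way, to change grip past the microscope.

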